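Turn over a graphite pad on the marver

TASK

Slide the oblong pad part way out over the raised steel slab's long edge on the robot's left, get under it there, and turn it over so that its black graphite face is up. Leave it lying flat on the slab, not hanging over an edge; do not let it fall to the bench, and leave the round and the square pad where they are.

Things in the scene. Friction and masses are not known exactly. Their poses are not given: they have to be found in the camera images.
- oblong_pad: Loose oblong pad 6 mm thick: a 4 mm black graphite layer with a 2 mm bare aluminium backing sheet, 100 x 64 mm, about 90 g; aluminium side up at the start. Origin at its middle; x along the 100 mm length, y along the 64 mm width, z out of the aluminium face (up at the start, down when turned over). At the start x points within 9 degrees of the slab's x axis.
- marver: Fixed raised steel slab on a frame, top face 180 x 340 mm, 90 mm above the bench, 20 mm thick. Origin at bench level under its middle; z up, x across its 180 mm width, towards the robot's right, y along its 340 mm length, away from the robot. Its long left edge is at x = -90 mm; the feet stand back 60 mm from it. On it lie only the three pads, about 100 mm apart in y in any order, middles at x -20 to 0 mm.
- round_pad: Bystander: loose round pad 6 mm thick: a 4 mm black graphite layer with a 2 mm bare aluminium backing sheet, 72 mm in diameter, aluminium side up, on the slab. Origin at its middle.
- square_pad: Bystander: loose square pad 6 mm thick: a 4 mm black graphite layer with a 2 mm bare aluminium backing sheet, 56 x 56 mm, aluminium side up, on the slab. Origin at its middle.
Mind the look-alikes: they are no part of the job. What is shaped like the oblong_pad but green or red is not meant.

How it is judged:
By the outcome, as a careful person would: the job done as asked, in the order asked, and still so for the second after the job is handed in, with the robot touching nothing.
It also fails if it takes over 72 s, if anything falls off the work surface, if the arm or the gripper's body presses on something with over 40 N, if the wrist force passes 120 N, or if a joint passes its speed limit or range.

ROBOT

A 6-joint arm with a two-finger parallel gripper is mounted at the origin on the work surface. World frame = base frame: x ahead of the robot, y to its left, z up, the work surface at z = 0. Lengths are in m, angles in rad, forces in N, time in s.
With the tool pointing down it reaches from about 0.375 to 0.975 m from the base axis. Payload 3.8 kg.
Tool frame: the origin (TCP) lies midway between the tips of the shut fingers; the grasp point (between the pads) lies 19 mm behind it; z points along the fingers, y is the direction in which the jaws open and shut (so a half turn about z gives the same grasp; the last joint's range is limited). The gripper opens to 85 mm and grips with 20 to 120 N. Pads are 22 mm wide; open, the fingers measure 114 mm over their backs; the gripper's body (76 mm by 85 mm) begins 54 mm behind the grasp point. The pads swing forward as they close: fully open they stand 13 mm farther back than shut.
Start: joints at [-1.211, 0.264, 1.604, -0, 1.274, -0.037], TCP at [0.261, -0.623, 0.231] pointing down, gripper open.
Joint ranges: [-2.63, 2.63], [-0.94, 2.18], [0.31, 2.57], [-1.31, 4.45], [0, 2.66], [-2.55, 2.55]. Speed limits (rad/s): [2.57, 2.57, 3.14, 3.14, 3.14, 3.14].

INTERFACE

Orientations are given as a rotation vector (axis times angle).
In Python, from workcell import bot gives the robot as it stands. The module is installed in compiled form; this text tells all that it offers.
- The arm moves only by the tool play_rows, never from a script. Its argument "series" is a list of rows, each an object with "translation": the shift along the tool's x, y, z in m, a list of three; "spin": the turn about the tool's z in units of 5 degrees (1.0 is 5 degrees). In form: [{"translation": [dx, dy, dz], "spin": spin}, ...]. A call has 1 to 5 rows; each row shifts and turns the commanded pose from where the row before left it, along the tool's axes as they then stand; what a row does not reach is not made up. A row lasts 1/10 s, in which the tool goes at most 50 mm and 8.59 degrees, less where a joint would pass 70% of its speed; a pose out of reach is approached as far as the arm can. A call is refused whole if a number of a shift passes 0.05 or a number of a turn 1, either way. A call with a gripper value outside its range is refused whole. "jaw" is the gripper's target within -1 to 1 (fully open at 1, half-way at 0, shut at -1), set as the call begins (left out, the last holds). The fingers move at their own pace and stop on an object; "force" is the grip in N (left out, the last holds). Time passes only in rows, so rows that do not move let the fingers close. It gives the time, the measured TCP pose, the force and the opening at its end, in the units of the state.
- bot.read_state(): the state, without advancing time (a new reading comes with each control period).
- bot.read_camera(name): name is "side" or "top"; returns the picture (384x512x3 uint8, blue, green, red); there is no depth.
- bot.get_calibration(name): a dict with "fov_y" (degrees; the focal length in pixels is half the picture's height over the tangent of half this angle, whatever the lens; pixels are square), "cx", "cy" (the principal point, pixels), "k1" (the pictures are not rectified: a ray, as slopes to the right and down, at radius r is drawn at 1 + k1 r^2 times it, then the intrinsics apply), "R" (3x3) and "t" (3): a world point X has camera coordinates R X + t. Camera axes: x right, y down, z forward; pixel columns grow to the right and rows downward; lengths in m; the calibration is good to about 2 mm. A picture is of the moment at which its call begins. get_calibration takes no time and is no camera call.
- bot.finish_job(): hands the job in, once; it reports no verdict.
The state is a dict: "time": time; "q": joint angles; "joint_vel": joint speeds; "joint_torque": joint torques, N m; "tool_pos": TCP position; "tcp_rot": TCP orientation; "wrist_force": force on the tool from outside, world axes, zero at the start; "torque": the same for the moment, N m; "width": opening from 0.0 (shut) to 1.0 (fully open).
Only numpy, scipy, OpenCV 4.12 (cv2) and the standard library are available. Lean on these libraries where they do the work, as an engineer would, in place of code of your own. Each camera call takes 0.05 s, during which the arm holds its last target. There are 200 camera calls.

## Working session

There is one attempt and no reset: what is moved stays moved. The work goes in short steps, Python scripts to look and compute and a tool call to move; the robot and the scene stay as the last step left them, time stands still between calls to the robot, and variables do not carry over. Pictures are saved under pics/ and viewed, about 8 in all and at most 12, crops included, and the job is handed in when it is done.

Besides the shell and the picture viewer there is one more tool, called after ">>>" as name([rows], argument=value, ...), one row to a line, values as JSON. play_rows: Moves the arm, as the interface text tells. Its arguments: {"type":"object","properties":{"series":{"type":"array","items":{"type":"object","properties":{"translation":{"type":"array","items":{"type":"number"}},"spin":{"type":"number"}}}},"jaw":{"type":"number"},"force":{"type":"number"}},"required":["series"]}

```bash
mkdir -p pics; ls
python3 - <<'E'
from workcell import bot
import cv2,numpy as np
s=bot.read_state();print(s)
for n in("top","side"):
    c=bot.get_calibration(n);print(n,c)
    im=bot.read_camera(n);cv2.imwrite(f"pics/{n}0.png",im)
E
```

```text
pics
{'time': 0.0, 'q': array([-1.21092123e+00,  2.64754243e-01,  1.60540175e+00, -3.00596692e-05,
        1.27370125e+00, -3.69000497e-02]), 'joint_vel': array([ 8.71458915e-05,  9.30190858e-04, -1.11237205e-03, -8.25585112e-04,
        8.71272230e-04,  4.83817789e-04]), 'joint_torque': array([-6.82326263e-04, -5.15110695e+01, -3.67316973e+01, -7.77972929e-06,
        1.28664108e-02, -1.77740242e-05]), 'tool_pos': array([ 0.26057721, -0.62186647,  0.22994632]), 'tcp_rot': array([-3.07778279e+00, -6.18746657e-01,  6.16059835e-04]), 'wrist_force': array([-0.08593317, -0.39864794, -0.03892449]), 'torque': array([-0.02797626, -0.01255039, -0.03642351]), 'width': 0.9982206372723262}
top {'fov_y': 55.36605310310361, 'cx': 252.2467160895057, 'cy': 190.0552760491, 'k1': -0.05651296235735338, 'R': array([[ 0.02830112, -0.99957676,  0.00673441],
       [-0.99583562, -0.02877801, -0.08650577],
       [ 0.08666296, -0.00425816, -0.99622859]]), 't': array([-0.02144465,  0.61587837,  0.71589529])}
side {'fov_y': 57.706046122187495, 'cx': 255.18502347975542, 'cy': 192.31537917141796, 'k1': -0.09729872209659787, 'R': array([[ 8.38261380e-01, -5.45268327e-01,  5.57960889e-04],
       [-3.52594436e-01, -5.42836585e-01, -7.62237237e-01],
       [ 4.15926704e-01,  6.38757304e-01, -6.47297523e-01]]), 't': array([-0.52678762,  0.27301092,  0.49171453])}
```

View pics/top0.png

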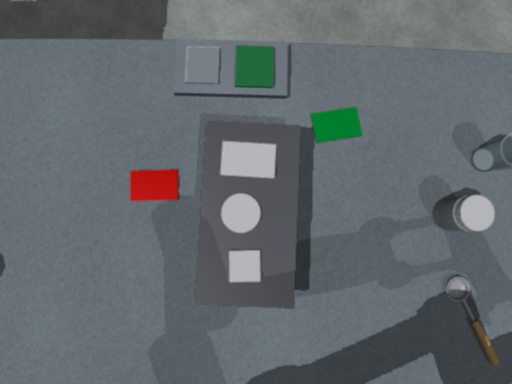

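View pics/side0.png

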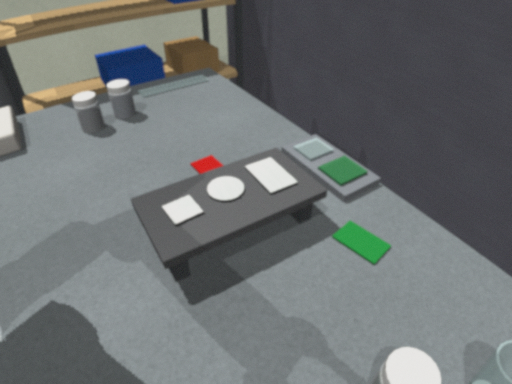

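The top view shows the slab with the oblong pad at its far end (about 248,160), then the round pad (241,212) and the square pad (244,266). The side view agrees. I'll measure them next.

```bash
cat > h.py <<'E'
from workcell import bot
import cv2,numpy as np
def K(c):
    f=192/np.tan(np.radians(c["fov_y"]/2)); return np.array([[f,0,c["cx"]],[0,f,c["cy"]],[0,0,1.]]),np.array([c["k1"],0,0,0.])
def ray(n,px,z):
    c=bot.get_calibration(n);k,d=K(c)
    p=cv2.undistortPoints(np.float64(px).reshape(-1,1,2),k,d)[:,0]
    R=np.array(c["R"]);t=np.array(c["t"]);C=-R.T@t
    D=np.c_[p,np.ones(len(p))]@R
    return C+D*((z-C[2])/D[:,2])[:,None]
def proj(n,X):
    c=bot.get_calibration(n);k,d=K(c)
    return cv2.projectPoints(np.float64(X).reshape(-1,1,3),cv2.Rodrigues(np.array(c["R"]))[0],np.array(c["t"]),k,d)[0][:,0]
def grab(n,name):
    im=bot.read_camera(n);cv2.imwrite(f"pics/{name}.png",im);return im
E
python3 - <<'E'
from h import *
im=cv2.imread("pics/top0.png");g=cv2.cvtColor(im,cv2.COLOR_BGR2GRAY)
m=(g>130).astype(np.uint8);m[:,:195]=0;m[:,305:]=0;m[:110]=0;m[310:]=0
for c in cv2.findContours(m,0,2)[0]:
    if cv2.contourArea(c)<200: continue
    w=ray("top",c[:,0],.096)
    r=cv2.minAreaRect(np.float32(w[:,:2]*1000));print("pad",r,cv2.moments(c)['m10']/cv2.moments(c)['m00'])
hsv=cv2.cvtColor(im,cv2.COLOR_BGR2HSV)
print([(u,im[250,u].tolist()) for u in list(range(190,204,2))+list(range(286,314,3))])
k=ray("top",[[206,122],[197,303],[294,307],[299.5,126]],.09);print(k.round(4))
print(np.linalg.norm(np.diff(k,axis=0),axis=1))
E
```

```text
pad ((472.7049255371094, 6.6469268798828125), (55.747745513916016, 56.07880783081055), 1.850053310394287) 244.17294053464266
pad ((568.05029296875, 17.20620346069336), (69.95822143554688, 71.07550048828125), 46.85152816772461) 240.24366057515226
pad ((667.6197509765625, 6.227100372314453), (100.45333862304688, 64.72117614746094), 88.05072021484375) 247.80260080456543
[(190, [99, 94, 86]), (192, [103, 97, 89]), (194, [99, 93, 86]), (196, [101, 95, 87]), (198, [88, 84, 80]), (200, [90, 85, 84]), (202, [89, 84, 82]), (286, [93, 85, 84]), (289, [92, 86, 84]), (292, [92, 87, 85]), (295, [79, 74, 72]), (298, [52, 49, 44]), (301, [52, 49, 44]), (304, [53, 49, 45]), (307, [53, 51, 46]), (310, [82, 77, 71]), (313, [106, 100, 92])]
[[ 0.7373  0.0875  0.09  ]
 [ 0.4019  0.091   0.09  ]
 [ 0.3995 -0.0855  0.09  ]
 [ 0.7349 -0.0894  0.09  ]]
[0.33543606 0.17650995 0.33537615]
```

```bash
cat >> h.py <<'E'
from scipy.spatial.transform import Rotation as Ro
def yaw_y(s): # world angle of tool y, deg
    v=Ro.from_rotvec(s["tcp_rot"]).as_matrix()[:,1]; return np.degrees(np.arctan2(v[1],v[0]))
def plan(goal,yaw,step=.045):
    "rows towards world TCP goal and tool-y angle (tool vertical)"
    s=bot.read_state();p=s["tool_pos"].copy();a=yaw_y(s);d=np.array(goal)-p
    da=(yaw-a+90)%180-90
    n=int(max(np.ceil(np.linalg.norm(d)/step),np.ceil(abs(da)/5),1))
    print("from",p.round(4),"yaw",round(a,2),"n",n)
    for i in range(n):
        b=np.radians(a+da*i/n);y=np.array([np.cos(b),np.sin(b),0]);z=np.array([0,0,-1.]);x=np.cross(y,z)
        print([round(float(v@d)/n,3) for v in(x,y,z)],round(-da/n/5,2))
E
python3 - <<'E'
from h import *
plan([.667,.032,.16],-1.95)
E
```

```text
from [ 0.2606 -0.6219  0.2301] yaw -67.27 n 18
[0.035, -0.025, 0.004] -0.73
[0.036, -0.023, 0.004] -0.73
[0.038, -0.02, 0.004] -0.73
[0.039, -0.018, 0.004] -0.73
[0.04, -0.015, 0.004] -0.73
[0.041, -0.013, 0.004] -0.73
[0.042, -0.01, 0.004] -0.73
[0.042, -0.007, 0.004] -0.73
[0.043, -0.005, 0.004] -0.73
[0.043, -0.002, 0.004] -0.73
[0.043, 0.001, 0.004] -0.73
[0.043, 0.003, 0.004] -0.73
[0.042, 0.006, 0.004] -0.73
[0.042, 0.009, 0.004] -0.73
[0.041, 0.011, 0.004] -0.73
[0.04, 0.014, 0.004] -0.73
[0.039, 0.016, 0.004] -0.73
[0.038, 0.019, 0.004] -0.73
```

>>> play_rows([
  {"translation": [0.035, -0.025, 0.004], "spin": -0.73},
  {"translation": [0.036, -0.023, 0.004], "spin": -0.73},
  {"translation": [0.038, -0.02, 0.004], "spin": -0.73},
  {"translation": [0.039, -0.018, 0.004], "spin": -0.73},
  {"translation": [0.04, -0.015, 0.004], "spin": -0.73},
], jaw=1, force=30)

```text
time: 0.6
tool_pos: [0.3739, -0.4384, 0.2105]
tcp_rot: [-2.941, -1.103, 0.0]
wrist_force: [0.6, 0.1, 0.4]
width: 1.003
```

>>> play_rows([
  {"translation": [0.041, -0.013, 0.004], "spin": -0.73},
  {"translation": [0.042, -0.01, 0.004], "spin": -0.73},
  {"translation": [0.042, -0.007, 0.004], "spin": -0.73},
  {"translation": [0.043, -0.005, 0.004], "spin": -0.73},
  {"translation": [0.043, -0.002, 0.004], "spin": -0.73},
])

```text
time: 1.1
tool_pos: [0.4871, -0.2556, 0.1907]
tcp_rot: [-2.729, -1.556, 0.0]
wrist_force: [-0.1, 0.1, -0.4]
width: 0.998
```

>>> play_rows([
  {"translation": [0.043, 0.001, 0.004], "spin": -0.73},
  {"translation": [0.043, 0.003, 0.004], "spin": -0.73},
  {"translation": [0.042, 0.006, 0.004], "spin": -0.73},
  {"translation": [0.042, 0.009, 0.004], "spin": -0.73},
  {"translation": [0.041, 0.011, 0.004], "spin": -0.73},
])

```text
time: 1.6
tool_pos: [0.5992, -0.0734, 0.1707]
tcp_rot: [-2.447, -1.969, 0.001]
wrist_force: [0.5, -1.6, 0.5]
width: 0.997
```

>>> play_rows([
  {"translation": [0.04, 0.014, 0.004], "spin": -0.73},
  {"translation": [0.039, 0.016, 0.004], "spin": -0.73},
  {"translation": [0.038, 0.019, 0.004], "spin": -0.73},
  {"translation": [0, 0, 0], "spin": 0},
])

```text
time: 2.0
tool_pos: [0.6668, 0.0378, 0.1579]
tcp_rot: [-2.245, -2.196, -0.002]
wrist_force: [-0.9, -0.3, -0.4]
width: 1.001
```

Run:
```python
from h import *
print(bot.read_state()["q"].round(3))
plan([.667,.032,.11],-1.95)
```

```text
[0.018 0.302 1.694 0.002 1.146 0.039]
from [0.6668 0.0378 0.1579] yaw -1.26 n 2
[-0.003, 0.0, 0.024] 0.07
[-0.003, 0.0, 0.024] 0.07
```

>>> play_rows([
  {"translation": [-0.004, 0.0, 0.02], "spin": 0.1},
  {"translation": [0, 0, 0.02], "spin": 0},
  {"translation": [0, 0, 0.02], "spin": 0},
  {"translation": [0, 0, 0.006], "spin": 0},
  {"translation": [0, 0, 0.0], "spin": 0},
], jaw=0.72)

```text
time: 2.5
tool_pos: [0.6637, 0.0286, 0.0916]
tcp_rot: [-2.26, -2.179, 0.004]
wrist_force: [0.3, 0.1, 0.8]
width: 0.858
```

Run:
```python
from h import *
print(bot.read_state()["width"])
im=grab("side","s1");cv2.imwrite("pics/s1c.png",cv2.resize(im[90:290,120:380],None,fx=3,fy=3))
```

```text
0.857590372724488
```

View pics/s1c.png

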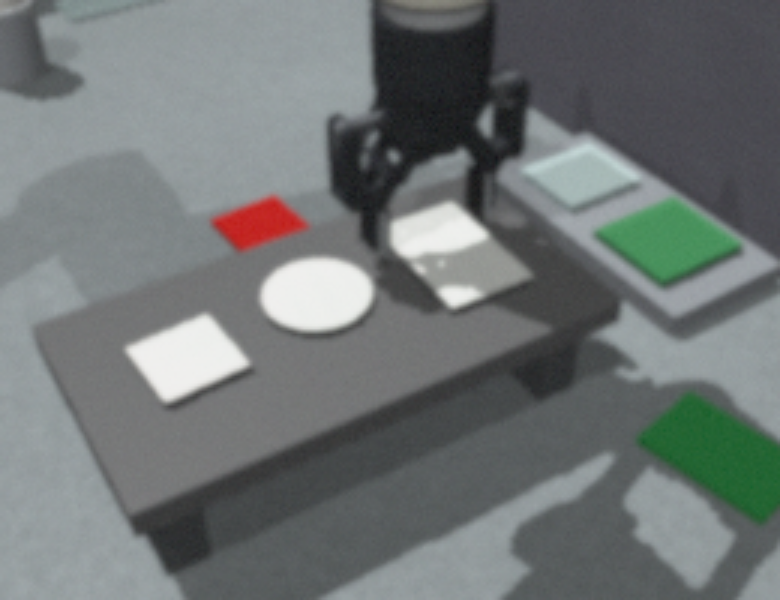

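The fingers straddle the oblong pad near its left end (crop about 370-480, 230), clear of the round pad. Next is a guarded descent until the tips touch the slab.

>>> play_rows([
  {"translation": [0.003, 0.003, 0.003], "spin": 0},
  {"translation": [0, 0, 0.002], "spin": 0},
  {"translation": [0, 0, 0], "spin": 0},
])

```text
time: 2.85
tool_pos: [0.6689, 0.0321, 0.0889]
tcp_rot: [2.26, 2.181, 0.001]
wrist_force: [0.3, -0.3, -0.1]
width: 0.858
```

>>> play_rows([
  {"translation": [0, 0, 0.002], "spin": 0},
  {"translation": [0, 0, 0], "spin": 0},
])

```text
time: 3.05
tool_pos: [0.6683, 0.032, 0.0862]
tcp_rot: [-2.261, -2.181, 0.0]
wrist_force: [0.1, 0.9, 0.4]
width: 0.859
```

>>> play_rows([
  {"translation": [0, 0, 0.0015], "spin": 0},
  {"translation": [0, 0, 0], "spin": 0},
])

```text
time: 3.25
tool_pos: [0.6682, 0.0319, 0.0845]
tcp_rot: [-2.261, -2.181, 0.0]
wrist_force: [0.7, 0.4, -0.0]
width: 0.86
```

>>> play_rows([
  {"translation": [0, 0, 0.0015], "spin": 0},
  {"translation": [0, 0, 0], "spin": 0},
])

```text
time: 3.45
tool_pos: [0.6682, 0.032, 0.083]
tcp_rot: [-2.261, -2.181, 0.001]
wrist_force: [-0.0, 0.0, 0.6]
width: 0.863
```

>>> play_rows([
  {"translation": [0, 0, 0.0015], "spin": 0},
  {"translation": [0, 0, 0], "spin": 0},
])

```text
time: 3.65
tool_pos: [0.6682, 0.0319, 0.0815]
tcp_rot: [-2.261, -2.181, 0.0]
wrist_force: [0.7, 0.5, 0.9]
width: 0.858
```

>>> play_rows([
  {"translation": [0, 0, 0.001], "spin": 0},
  {"translation": [0, 0, 0], "spin": 0},
])

```text
time: 3.85
tool_pos: [0.6684, 0.032, 0.0813]
tcp_rot: [2.261, 2.181, 0.0]
wrist_force: [-2.1, -1.0, 2.6]
width: 0.863
```

Contact at TCP z = 0.0813, so the tips sit about 9 mm behind the TCP. I'll raise 4 mm and close.

>>> play_rows([
  {"translation": [0, 0, -0.005], "spin": 0},
  {"translation": [0, 0, 0], "spin": 0},
])

```text
time: 4.05
tool_pos: [0.669, 0.032, 0.0865]
tcp_rot: [2.26, 2.18, 0.002]
wrist_force: [-0.4, 0.0, -0.9]
width: 0.86
```

>>> play_rows([
  {"translation": [0, 0, 0], "spin": 0},
  {"translation": [0, 0, 0], "spin": 0},
  {"translation": [0, 0, 0], "spin": 0},
  {"translation": [0, 0, 0], "spin": 0},
], jaw=0.2, force=20)

```text
time: 4.45
tool_pos: [0.6688, 0.032, 0.0863]
tcp_rot: [2.261, 2.181, 0.001]
wrist_force: [0.7, -0.2, 4.0]
width: 0.739
```

>>> play_rows([
  {"translation": [0.015, 0, 0], "spin": 0},
  {"translation": [0.015, 0, 0], "spin": 0},
  {"translation": [0.015, 0, 0], "spin": 0},
  {"translation": [0.015, 0, 0], "spin": 0},
  {"translation": [0.012, 0, 0], "spin": 0},
])

```text
time: 4.95
tool_pos: [0.6712, 0.1055, 0.0861]
tcp_rot: [2.26, 2.182, 0.0]
wrist_force: [-0.6, -4.0, 4.3]
width: 0.74
```

>>> play_rows([
  {"translation": [0, 0, 0], "spin": 0},
])

```text
time: 5.05
tool_pos: [0.6712, 0.1071, 0.0861]
tcp_rot: [-2.259, -2.182, -0.003]
wrist_force: [0.9, 3.2, 5.2]
width: 0.737
```

Run:
```python
from h import *
im=grab("side","s2");t=grab("top","t2")
o=np.hstack([cv2.resize(im[90:290,180:380],(400,400)),cv2.resize(t[90:290,150:350],(400,400))])
cv2.imwrite("pics/c2.png",o)
```

```text
(no output)
```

View pics/c2.png

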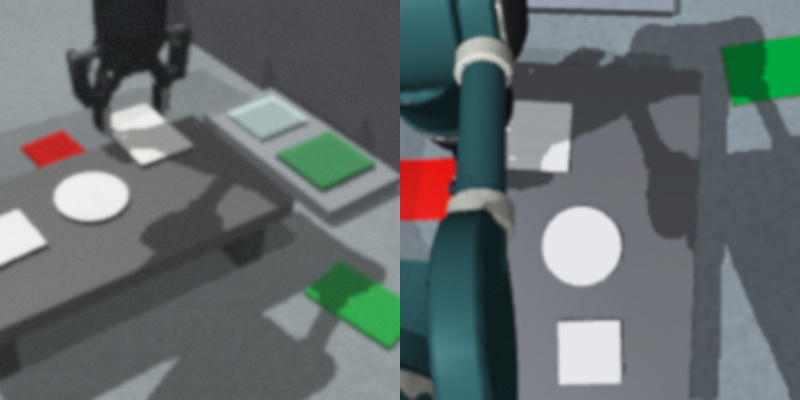

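The pad has slid to the slab's left edge. In the top view its right end is at about pixel (235,157). I'll check that number.

Run:
```python
from h import *
t=cv2.imread("pics/t2.png");g=cv2.cvtColor(t,6)
print(ray("top",[[236,141.5],[234,175]],.096).round(4), ray("top",[[201,200]],.09))
print(g[168:172,205:245].mean(0).astype(int)); print(ray("top",[[235,170]],.096))
```

```text
[[0.7001 0.0293 0.096 ]
 [0.6371 0.0309 0.096 ]] [[0.58951914 0.09078489 0.09      ]]
[180 182 176 164 160 160 159 160 160 159 159 160 159 159 161 174 205 228
 230 231 231 231 230 231 230 231 231 230 214 149  97 106 112 112 111 112
 111 112 112 111]
[[0.6464851  0.02938467 0.096     ]]
```

>>> play_rows([
  {"translation": [0, 0, 0], "spin": 0},
  {"translation": [0, 0, 0], "spin": 0},
  {"translation": [0.004, -0.001, 0], "spin": 0},
  {"translation": [0, 0, 0.007], "spin": 0},
  {"translation": [0, 0, 0], "spin": 0},
], jaw=0.72)

```text
time: 5.65
tool_pos: [0.6689, 0.1078, 0.077]
tcp_rot: [-2.26, -2.18, 0.003]
wrist_force: [0.1, 0.4, 0.3]
width: 0.865
```

>>> play_rows([
  {"translation": [0, 0, 0], "spin": 0},
  {"translation": [0, 0, 0], "spin": 0},
  {"translation": [0, 0, 0], "spin": 0},
  {"translation": [0, 0, 0], "spin": 0},
], jaw=0.2, force=20)

```text
time: 6.05
tool_pos: [0.6701, 0.1079, 0.0787]
tcp_rot: [-2.261, -2.181, 0.0]
wrist_force: [-0.2, 0.8, -0.5]
width: 0.743
```

>>> play_rows([
  {"translation": [0, 0, -0.01], "spin": 0},
  {"translation": [0, 0, -0.01], "spin": 0},
  {"translation": [0, 0, -0.01], "spin": 0},
  {"translation": [0, 0, -0.01], "spin": 0},
  {"translation": [0, 0, 0], "spin": 0},
])

```text
time: 6.55
tool_pos: [0.672, 0.1082, 0.122]
tcp_rot: [2.259, 2.179, 0.006]
wrist_force: [0.5, -0.2, -0.2]
width: 0.743
```

Run:
```python
from h import *
im=grab("side","s3")
cv2.imwrite("pics/c3.png",cv2.resize(im[90:240,180:380],(800,600)))
```

```text
(no output)
```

View pics/c3.png

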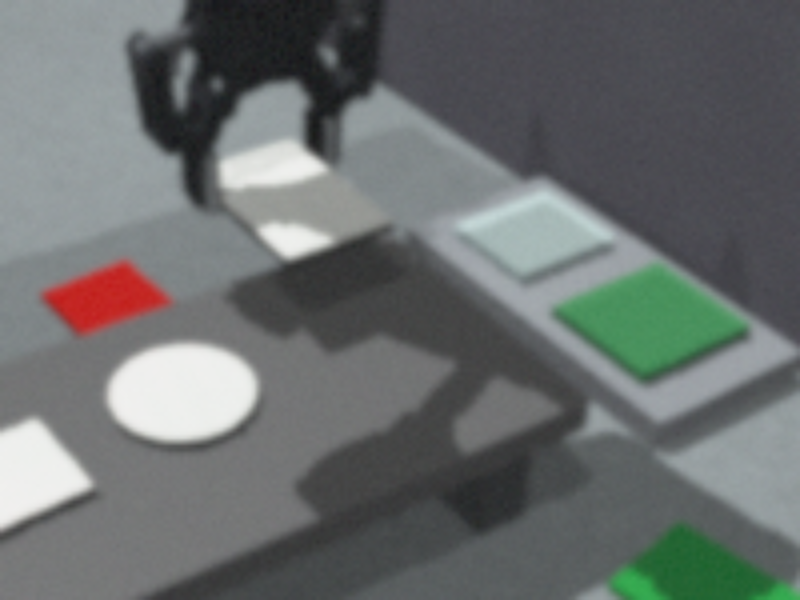

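The pad is held rigid and level (crop 220-390, 150-260). I'll use the slab's underside at the left edge to press the long end down: carry it left, lower it, move it under, then lift.

>>> play_rows([
  {"translation": [0.02, 0, 0], "spin": 0},
  {"translation": [0.02, 0, 0], "spin": 0},
  {"translation": [0.02, 0, 0], "spin": 0},
  {"translation": [0.02, 0, 0], "spin": 0},
  {"translation": [0.004, 0, 0], "spin": 0},
], force=25)

```text
time: 7.1
tool_pos: [0.6728, 0.1956, 0.1185]
tcp_rot: [-2.257, -2.184, -0.001]
wrist_force: [0.2, -0.7, -0.7]
width: 0.738
```

>>> play_rows([
  {"translation": [0, 0, 0.016], "spin": 0},
  {"translation": [0, 0, 0.016], "spin": 0},
  {"translation": [0, 0, 0.016], "spin": 0},
  {"translation": [0, 0, 0.016], "spin": 0},
  {"translation": [0, 0, 0.012], "spin": 0},
])

```text
time: 7.6
tool_pos: [0.6718, 0.1908, 0.0398]
tcp_rot: [-2.261, -2.179, 0.005]
wrist_force: [-0.4, -0.4, -1.4]
width: 0.743
```

>>> play_rows([
  {"translation": [0, 0, 0], "spin": 0},
  {"translation": [0, 0, 0], "spin": 0},
])

```text
time: 7.8
tool_pos: [0.673, 0.1916, 0.0422]
tcp_rot: [-2.261, -2.18, 0.001]
wrist_force: [-1.2, 0.1, -0.4]
width: 0.74
```

>>> play_rows([
  {"translation": [-0.012, 0, 0], "spin": 0},
  {"translation": [-0.013, 0, 0], "spin": 0},
  {"translation": [-0.013, 0, 0], "spin": 0},
  {"translation": [-0.012, 0, 0], "spin": 0},
  {"translation": [0, 0, 0], "spin": 0},
])

```text
time: 8.3
tool_pos: [0.6714, 0.1395, 0.0431]
tcp_rot: [2.263, 2.178, -0.0]
wrist_force: [-0.7, 0.3, -1.3]
width: 0.738
```

Run:
```python
from h import *
im=grab("side","s4");cv2.imwrite("pics/c4.png",cv2.resize(im[90:240,180:380],(600,450)))
```

```text
(no output)
```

View pics/c4.png

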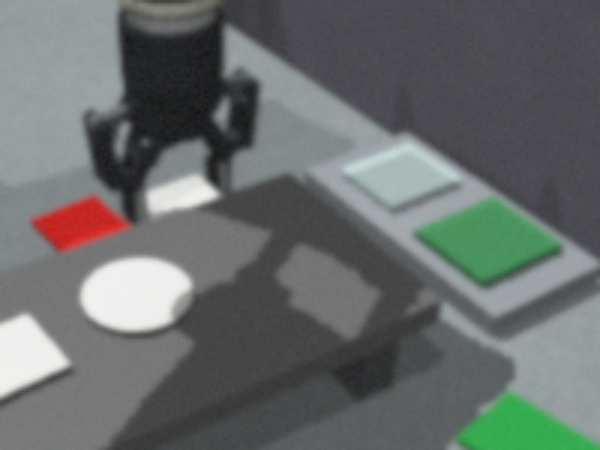

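The long end is now under the slab; only the outer part shows (crop 145-215, 180-210). Lifting slowly.

>>> play_rows([
  {"translation": [0, 0, -0.006], "spin": 0},
  {"translation": [0, 0, -0.005], "spin": 0},
  {"translation": [0, 0, -0.005], "spin": 0},
  {"translation": [0, 0, -0.004], "spin": 0},
  {"translation": [0, 0, 0], "spin": 0},
])

```text
time: 8.85
tool_pos: [0.6713, 0.1423, 0.0631]
tcp_rot: [-2.261, -2.181, -0.0]
wrist_force: [1.1, -0.5, -4.4]
width: 0.74
```

>>> play_rows([
  {"translation": [0, 0, -0.005], "spin": 0},
  {"translation": [0, 0, -0.005], "spin": 0},
  {"translation": [0, 0, -0.005], "spin": 0},
  {"translation": [0, 0, 0], "spin": 0},
])

```text
time: 9.25
tool_pos: [0.6713, 0.1424, 0.0786]
tcp_rot: [-2.261, -2.18, -0.001]
wrist_force: [-1.2, 0.6, -3.9]
width: 0.741
```

Forces are steady at about 3 N, so the pad is pivoting. I'll continue up and slightly inward.

>>> play_rows([
  {"translation": [-0.002, 0, -0.006], "spin": 0},
  {"translation": [-0.003, 0, -0.006], "spin": 0},
  {"translation": [-0.003, 0, -0.006], "spin": 0},
  {"translation": [-0.004, 0, -0.006], "spin": 0},
  {"translation": [-0.004, 0, -0.005], "spin": 0},
])

```text
time: 9.75
tool_pos: [0.6712, 0.1258, 0.1079]
tcp_rot: [2.261, 2.181, 0.002]
wrist_force: [0.4, 0.9, -3.6]
width: 0.739
```

Run:
```python
from h import *
im=grab("side","s5");cv2.imwrite("pics/c5.png",cv2.resize(im[90:240,180:380],(600,450)))
```

```text
(no output)
```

View pics/c5.png

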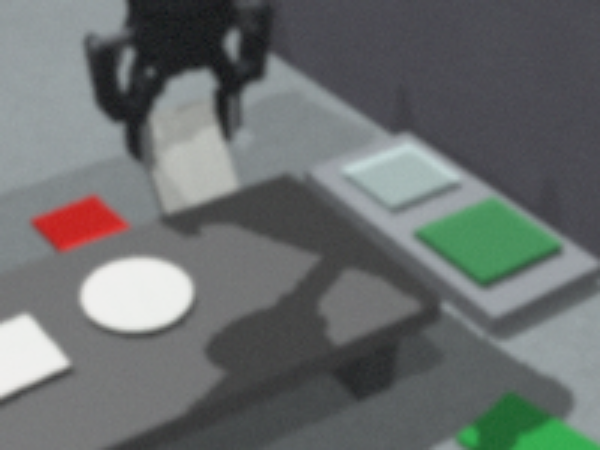

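The pad is now tilted about 55°, with its long end still below the edge. I'll push right so the slab edge swings it past vertical.

>>> play_rows([
  {"translation": [-0.008, 0, 0], "spin": 0},
  {"translation": [-0.008, 0, 0], "spin": 0},
  {"translation": [-0.008, 0, 0], "spin": 0},
  {"translation": [-0.008, 0, 0], "spin": 0},
  {"translation": [-0.008, 0, 0], "spin": 0},
])

```text
time: 10.3
tool_pos: [0.6697, 0.0854, 0.1072]
tcp_rot: [2.261, 2.181, 0.001]
wrist_force: [1.5, 4.2, 1.2]
width: 0.732
```

>>> play_rows([
  {"translation": [-0.008, 0, 0], "spin": 0},
  {"translation": [-0.008, 0, 0], "spin": 0},
  {"translation": [-0.008, 0, 0], "spin": 0},
  {"translation": [-0.008, 0, 0], "spin": 0},
  {"translation": [-0.008, 0, 0], "spin": 0},
])

```text
time: 10.8
tool_pos: [0.6677, 0.0449, 0.1066]
tcp_rot: [2.261, 2.181, -0.001]
wrist_force: [-0.1, 0.4, -0.2]
width: 0.6
```

Run:
```python
from h import *
im=grab("side","s6");cv2.imwrite("pics/c6.png",cv2.resize(im[90:240,180:380],(600,450)))
```

```text
(no output)
```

View pics/c6.png

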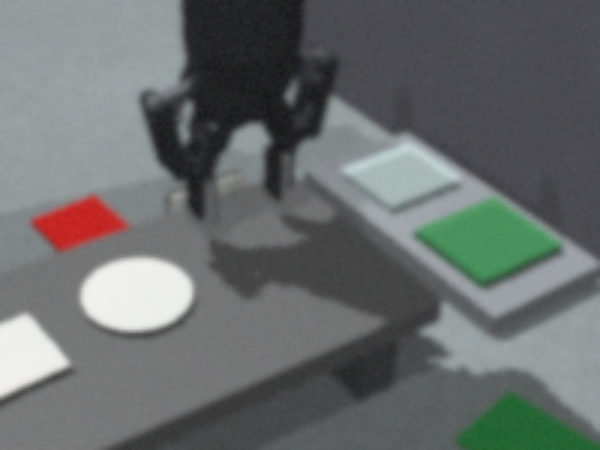

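The grip was lost: the opening dropped to 0.60, and a sliver of the pad shows at the left edge (crop 165-240, 175-210). I need a closer look at where it is.

Run:
```python
from h import *
a=cv2.imread("pics/s6.png");b=grab("side","s7");t=grab("top","t7")
print(bot.read_state()["time"])
print(cv2.absdiff(a,b)[130:200,220:280].max(), proj("side",[[.64,.09,.09],[.70,.09,.09],[.67,.09,.05],[.67,.15,0]]).round(0))
f=lambda i:cv2.resize(i[130:190,215:295],(400,300),interpolation=cv2.INTER_CUBIC)
cv2.imwrite("pics/c7.png",np.vstack([np.hstack([f(a),f(b)]),np.hstack([cv2.resize(t[110:215,120:260],(400,300)),f(b)*0])]))
```

```text
10.95
23 [[237. 160.]
 [260. 152.]
 [249. 170.]
 [236. 174.]]
```

View pics/c7.png

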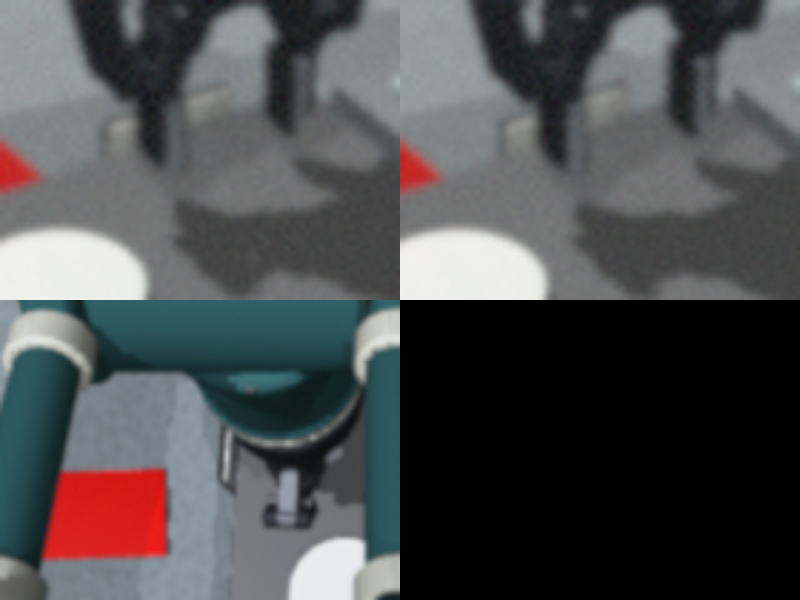

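The pad has slid down and is now standing on the bench on its end, leaning against the slab's left edge: top view sliver at about (200,155-175), side view about (236,155)-(261,148), and it isn't moving. I'll locate its top edge so I can pick it up again from there.

Run:
```python
from h import *
from scipy.optimize import least_squares
# top strip corners, side top-edge corners
a=cv2.imread("pics/t7.png");cv2.imwrite("pics/c8.png",np.hstack([cv2.resize(a[145:190,180:225],(450,450),interpolation=cv2.INTER_NEAREST),np.zeros((450,5,3),np.uint8),cv2.resize(cv2.imread("pics/s7.png")[140:175,228:263],(340,450)[::1],interpolation=cv2.INTER_NEAREST)]))
S=np.array([[235.6,155],[261,147.8]])
for z in(.096,.1,.104):
    print(z,ray("side",S,z).round(4).tolist(),ray("top",[[200.5,176],[200.5,172],[197.5,178]],z).round(4).tolist())
```

```text
0.096 [[0.6429, 0.101, 0.096], [0.7055, 0.0945, 0.096]] [[0.6335, 0.0927, 0.096], [0.6409, 0.093, 0.096], [0.6296, 0.0981, 0.096]]
0.1 [[0.64, 0.0958, 0.1], [0.702, 0.0895, 0.1]] [[0.633, 0.0921, 0.1], [0.6404, 0.0924, 0.1], [0.6292, 0.0975, 0.1]]
0.104 [[0.6372, 0.0907, 0.104], [0.6986, 0.0844, 0.104]] [[0.6325, 0.0916, 0.104], [0.6399, 0.0919, 0.104], [0.6287, 0.0969, 0.104]]
```

View pics/c8.png

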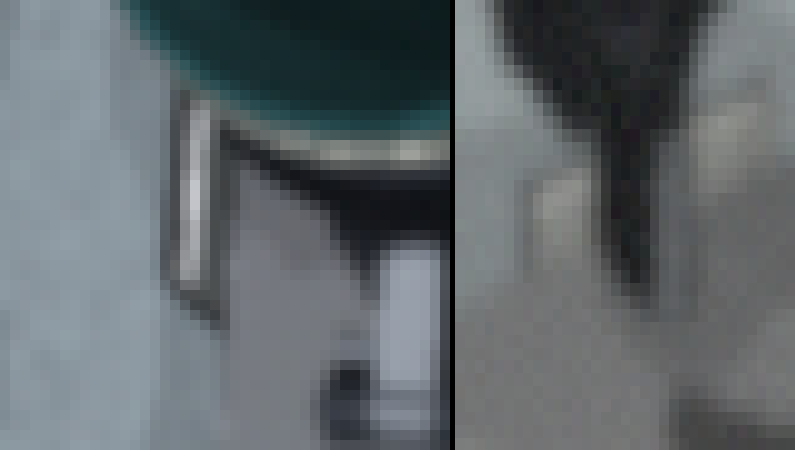

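The top edge is at z ≈ 0.10 and y ≈ 0.093, centred at x ≈ 0.668 and yawed about -5°. The aluminium faces the slab and the pad is nearly vertical. I'll regrip the top end, lift it, stand it on the slab and swing it down.

>>> play_rows([
  {"translation": [0, 0, -0.02], "spin": 0.4},
  {"translation": [0, 0, -0.01], "spin": 0.3},
  {"translation": [0, 0, 0], "spin": 0},
], jaw=0.75)

```text
time: 11.25
tool_pos: [0.6698, 0.0464, 0.1394]
tcp_rot: [2.324, 2.109, 0.006]
wrist_force: [0.5, -0.6, 0.1]
width: 0.879
```

Run:
```python
from h import *
plan([.669,.0935,.128],-5.5,.015)
a=grab("top","t9");s=grab("side","s9")
cv2.imwrite("pics/c9.png",np.hstack([cv2.resize(a[145:190,180:225],(400,400)),cv2.resize(s[130:170,225:265],(400,400))]))
```

```text
from [0.6698 0.0464 0.1394] yaw -5.56 n 4
[0.012, -0.001, 0.003] -0.0
[0.012, -0.001, 0.003] -0.0
[0.012, -0.001, 0.003] -0.0
[0.012, -0.001, 0.003] -0.0
```

View pics/c9.png

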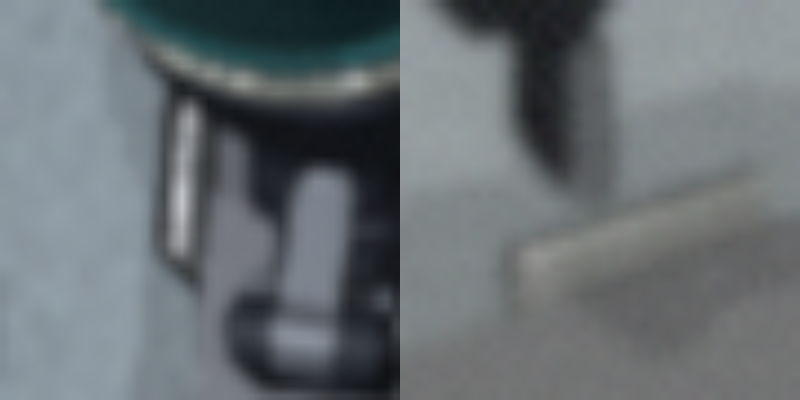

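The pad is still there and stable (11 pictures viewed). Moving over its top end and descending.

>>> play_rows([
  {"translation": [0.012, 0, 0.003], "spin": 0},
  {"translation": [0.012, -0.001, 0.003], "spin": 0},
  {"translation": [0.012, -0.001, 0.003], "spin": 0},
  {"translation": [0.012, -0.001, 0.003], "spin": 0},
  {"translation": [0, 0, 0.01], "spin": 0},
])

```text
time: 11.85
tool_pos: [0.6702, 0.0965, 0.1151]
tcp_rot: [2.324, 2.113, 0.003]
wrist_force: [0.6, -0.5, -0.3]
width: 0.878
```

>>> play_rows([
  {"translation": [0, 0, 0.01], "spin": 0},
  {"translation": [0, 0, 0.01], "spin": 0},
  {"translation": [0, 0, 0.006], "spin": 0},
  {"translation": [0, 0, 0], "spin": 0},
  {"translation": [0, 0, 0], "spin": 0},
])

```text
time: 12.35
tool_pos: [0.6695, 0.0936, 0.0885]
tcp_rot: [-2.327, -2.11, 0.001]
wrist_force: [0.9, -0.6, -0.3]
width: 0.875
```

Run:
```python
from h import *
s=bot.read_state();print(s["tool_pos"].round(4),yaw_y(s),s["wrist_force"].round(1))
```

```text
[0.6695 0.0936 0.0885] -5.596224059715204 [ 0.9 -0.6 -0.3]
```

>>> play_rows([
  {"translation": [0, 0, 0.0015], "spin": 0},
  {"translation": [0, 0, 0], "spin": 0},
  {"translation": [0, 0, 0], "spin": 0},
  {"translation": [0, 0, 0], "spin": 0},
  {"translation": [0, 0, 0], "spin": 0},
], jaw=0.2, force=40)

```text
time: 12.85
tool_pos: [0.6707, 0.0942, 0.089]
tcp_rot: [2.326, 2.11, 0.003]
wrist_force: [0.1, 0.1, 5.7]
width: 0.712
```

>>> play_rows([
  {"translation": [0, 0, -0.003], "spin": 0},
  {"translation": [0, 0, -0.005], "spin": 0},
  {"translation": [0, 0, -0.006], "spin": 0},
  {"translation": [0, 0, 0], "spin": 0},
])

```text
time: 13.25
tool_pos: [0.6702, 0.0941, 0.1023]
tcp_rot: [2.326, 2.11, 0.002]
wrist_force: [0.0, -0.1, -0.3]
width: 0.712
```

Run:
```python
from h import *
a=grab("top","t10");s=grab("side","s10");st=bot.read_state();print(st["width"],st["wrist_force"].round(1))
cv2.imwrite("pics/c10.png",np.hstack([cv2.resize(a[130:190,180:240],(400,400)),cv2.resize(s[120:180,220:280],(400,400))]))
# side: bright-ness (al face) rows along column through pad middle vs before
b=cv2.imread("pics/s9.png")
for u in(240,244,256,259): print(u,cv2.cvtColor(s,6)[138:166,u].tolist(),'\n   ',cv2.cvtColor(b,6)[138:166,u].tolist())
```

```text
0.7115654465223984 [-0.2 -0.4 -1. ]
240 [137, 132, 131, 132, 130, 132, 130, 135, 126, 112, 116, 133, 130, 120, 119, 119, 122, 119, 121, 118, 113, 101, 84, 72, 68, 70, 69, 71] 
    [38, 39, 42, 40, 42, 38, 40, 39, 51, 72, 94, 115, 128, 127, 118, 117, 135, 141, 128, 127, 123, 118, 114, 117, 112, 117, 117, 116]
244 [136, 133, 134, 133, 132, 130, 129, 120, 121, 135, 142, 135, 132, 133, 130, 132, 130, 134, 130, 122, 104, 89, 82, 75, 71, 73, 71, 69] 
    [97, 93, 96, 97, 96, 96, 94, 95, 93, 94, 94, 97, 104, 106, 118, 134, 132, 121, 116, 109, 101, 96, 102, 104, 111, 114, 115, 116]
256 [134, 131, 129, 119, 116, 134, 143, 136, 130, 133, 129, 128, 129, 130, 126, 116, 98, 96, 102, 113, 110, 104, 82, 73, 69, 74, 69, 70] 
    [149, 136, 133, 134, 130, 135, 133, 136, 130, 118, 113, 123, 124, 120, 116, 108, 98, 98, 102, 107, 102, 102, 105, 107, 113, 115, 114, 118]
259 [77, 68, 68, 84, 111, 127, 121, 125, 126, 127, 131, 131, 130, 127, 115, 99, 96, 108, 115, 117, 112, 104, 83, 72, 68, 70, 72, 70] 
    [140, 136, 134, 133, 131, 133, 133, 125, 118, 116, 124, 125, 121, 114, 110, 100, 99, 100, 99, 101, 104, 106, 115, 113, 115, 115, 114, 116]
```

The pad rose with the gripper (its top edge is about 6 px higher). Lifting it clear of the slab, then moving right.

>>> play_rows([
  {"translation": [0, 0, -0.018], "spin": 0},
  {"translation": [0, 0, -0.02], "spin": 0},
  {"translation": [0, 0, -0.02], "spin": 0},
  {"translation": [0, 0, -0.02], "spin": 0},
  {"translation": [0, 0, -0.015], "spin": 0},
])

```text
time: 13.85
tool_pos: [0.6698, 0.0941, 0.1955]
tcp_rot: [2.326, 2.111, 0.001]
wrist_force: [0.1, 0.5, -1.3]
width: 0.712
```

>>> play_rows([
  {"translation": [0, 0, 0], "spin": -0.5},
  {"translation": [-0.012, 0, 0], "spin": -0.5},
  {"translation": [-0.014, 0, 0], "spin": 0},
  {"translation": [-0.014, 0, 0], "spin": 0},
  {"translation": [0, 0, 0], "spin": 0},
])

```text
time: 14.35
tool_pos: [0.6684, 0.0517, 0.1939]
tcp_rot: [2.235, 2.207, -0.002]
wrist_force: [0.2, 0.1, -0.7]
width: 0.713
```

Run:
```python
from h import *
a=grab("top","t11");s=grab("side","s11");st=bot.read_state();print(st["width"],st["wrist_force"].round(1),st["tool_pos"],yaw_y(st))
cv2.imwrite("pics/c11.png",np.hstack([cv2.resize(s[60:210,180:330],(600,600)),a[130:230,150:350][:, :200].repeat(1,0)[:0].reshape(0,200,3) if 0 else cv2.resize(a[130:230,220:253],(198,600))]))
```

```text
0.7163392495994529 [-0.2  1.  -1.8] [0.66852893 0.05349503 0.19399718] -0.677684015062925
```

View pics/c11.png

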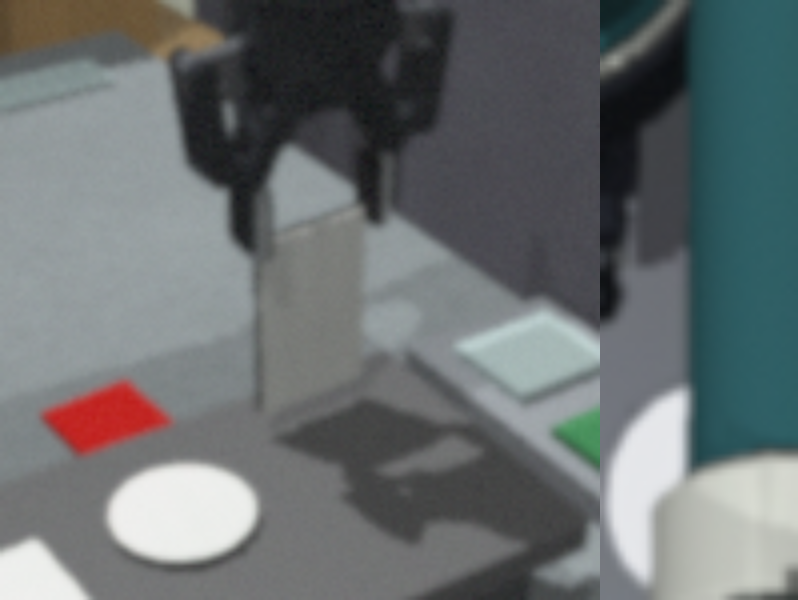

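The pad is held vertically above the slab, aluminium face to the right (crop corners 262,240 / 360,205 / 258,408 / 362,378). This was the 12th picture, so from here I work numerically. I'll fit its tilt.

Run:
```python
from h import *
from scipy.optimize import least_squares
P=np.array([[245.5,120],[270,111.3],[244.5,162.3],[270.5,154.5]])
def corners(q):
    x,y,z,th,ya,ro=q; R=Ro.from_euler('ZYX',[ya,ro,th]).as_matrix()
    return np.array([x,y,z])+np.array([[-.032,0,0],[.032,0,0],[-.032,0,-.1],[.032,0,-.1]])@R.T
r=least_squares(lambda q:np.r_[(proj("side",corners(q))-P).ravel(),(q[0]-.668)*300,q[4]*10],[.668,.053,.2,0,0,0])
print(r.x.round(3),np.degrees(r.x[3:]),r.cost,corners(r.x).round(3))
```

```text
[ 0.669  0.053  0.206 -0.013  0.032  0.016] [-0.72960475  1.82603386  0.91103679] 2.94928320339208 [[0.637 0.052 0.206]
 [0.701 0.054 0.205]
 [0.636 0.051 0.106]
 [0.7   0.053 0.105]]
```

Tilt is under 1° and the bottom edge is about 16 mm above the slab. Guarded lowering to contact.

>>> play_rows([
  {"translation": [0, 0, 0.006], "spin": 0},
  {"translation": [0, 0, 0.006], "spin": 0},
  {"translation": [0, 0, 0.002], "spin": 0},
  {"translation": [0, 0, 0], "spin": 0},
])

```text
time: 14.85
tool_pos: [0.6683, 0.0545, 0.1795]
tcp_rot: [-2.231, -2.21, 0.001]
wrist_force: [-0.1, 0.0, -0.9]
width: 0.707
```

>>> play_rows([
  {"translation": [0, 0, 0.001], "spin": 0},
  {"translation": [0, 0, 0.001], "spin": 0},
  {"translation": [0, 0, 0], "spin": 0},
])

```text
time: 15.15
tool_pos: [0.6689, 0.0542, 0.179]
tcp_rot: [2.232, 2.21, 0.001]
wrist_force: [-0.8, -0.4, 2.1]
width: 0.714
```

>>> play_rows([
  {"translation": [0, 0, 0.001], "spin": 0},
  {"translation": [0, 0, 0.0], "spin": 0},
])

```text
time: 15.35
tool_pos: [0.6691, 0.0541, 0.1789]
tcp_rot: [2.232, 2.21, 0.002]
wrist_force: [-1.1, 0.2, 6.5]
width: 0.715
```

>>> play_rows([
  {"translation": [0, 0, 0], "spin": 0},
  {"translation": [-0.007, 0, 0.0005], "spin": 0},
  {"translation": [-0.007, 0, 0.001], "spin": 0},
  {"translation": [0, 0, 0], "spin": 0},
], force=25)

```text
time: 15.75
tool_pos: [0.6696, 0.0392, 0.1781]
tcp_rot: [2.231, 2.208, 0.003]
wrist_force: [-1.0, -1.0, 7.9]
width: 0.711
```

```bash
cat >> h.py <<'E'
from scipy.optimize import least_squares
def tilt(name,top,L=.1):
    "al-face bottom edge / lean is read from side picture: print where model predicts for lean th"
E
python3 - <<'E'
from h import *
s=grab("side","s12");st=bot.read_state();print(st["tool_pos"].round(4),st["wrist_force"].round(1),st["width"].round(3))
g=cv2.GaussianBlur(cv2.cvtColor(s,6),(3,3),0)
y0=st["tool_pos"][1]
for th in(0,8,16):
    t=np.radians(th);y,z=y0,st["tool_pos"][2]+.012
    print(th,proj("side",[[.669,y,z],[.669,y+.1*np.sin(t),z-.1*np.cos(t)]]).round(1).tolist())
print(g[110:178,256].tolist());print(g[110:178,262].tolist())
E
```

```text
Traceback (most recent call last):
AttributeError: 'float' object has no attribute 'round'
```

Run:
```python
from h import *
s=cv2.imread("pics/s12.png");st=bot.read_state();print(st["tool_pos"].round(4),st["wrist_force"].round(1))
g=cv2.GaussianBlur(cv2.cvtColor(s,6),(3,3),0)
y0=st["tool_pos"][1]
for th in(0,8,16):
    t=np.radians(th);y,z=y0,st["tool_pos"][2]+.012
    print(th,proj("side",[[.669,y,z],[.669,y+.1*np.sin(t),z-.1*np.cos(t)],[.637,y+.1*np.sin(t),z-.1*np.cos(t)],[.701,y+.1*np.sin(t),z-.1*np.cos(t)]]).round(1).tolist())
print(g[112:178,258].tolist());print(g[112:178,264].tolist())
```

```text
[0.6697 0.0395 0.1781] [-0.7 -0.4  7.8]
0 [[261.7, 125.5], [261.1, 167.2], [248.3, 172.2], [273.4, 162.5]]
8 [[261.7, 125.5], [257.5, 163.7], [244.8, 168.5], [269.8, 159.0]]
16 [[261.7, 125.5], [254.0, 159.5], [241.4, 164.2], [266.2, 154.9]]
[156, 156, 156, 154, 153, 154, 155, 155, 154, 153, 152, 150, 143, 130, 122, 131, 140, 132, 119, 113, 114, 114, 113, 112, 111, 111, 111, 111, 111, 111, 110, 109, 109, 109, 109, 109, 108, 107, 107, 107, 107, 107, 107, 108, 109, 109, 108, 109, 110, 109, 106, 99, 89, 78, 72, 69, 68, 68, 69, 69, 71, 77, 90, 102, 110, 114]
[154, 154, 155, 155, 155, 154, 153, 152, 152, 150, 142, 131, 127, 134, 136, 126, 117, 113, 112, 112, 112, 113, 114, 113, 112, 112, 112, 112, 111, 111, 111, 111, 111, 111, 112, 112, 111, 111, 112, 111, 111, 110, 109, 110, 111, 111, 111, 109, 104, 95, 83, 74, 70, 69, 69, 69, 70, 69, 69, 69, 69, 69, 69, 72, 80, 92]
```

The bottom edge stayed put and the lean is about 8°, so the pivot works. Continuing along the arc.

>>> play_rows([
  {"translation": [-0.006, 0, 0.001], "spin": 0},
  {"translation": [-0.006, 0, 0.002], "spin": 0},
  {"translation": [-0.006, 0, 0.002], "spin": 0},
  {"translation": [-0.006, 0, 0.002], "spin": 0},
  {"translation": [0, 0, 0], "spin": 0},
])

```text
time: 16.3
tool_pos: [0.6705, 0.0147, 0.1717]
tcp_rot: [2.23, 2.206, 0.005]
wrist_force: [1.2, -1.9, 8.8]
width: 0.71
```

Run:
```python
from h import *
s=grab("side","s13");st=bot.read_state();print(st["tool_pos"].round(4),st["wrist_force"].round(1))
g=cv2.GaussianBlur(cv2.cvtColor(s,6),(3,3),0)
y0=st["tool_pos"][1]
for th in(10,17,24,31):
    t=np.radians(th);y,z=y0,st["tool_pos"][2]+.006
    f=lambda x,d:[x,y+d*np.sin(t),z-d*np.cos(t)]
    print(th,proj("side",[f(.669,-.006),f(.669,.094),f(.637,.094),f(.701,.094)]).round(1).tolist())
for u in (256,262,266): print(u,g[120:185,u].tolist())
```

```text
[0.6705 0.015  0.1718] [-0.2 -1.5  7.6]
10 [[269.1, 134.1], [263.2, 171.0], [250.4, 176.1], [275.6, 166.2]]
17 [[269.4, 134.4], [260.3, 167.4], [247.6, 172.3], [272.6, 162.6]]
24 [[269.6, 134.6], [257.5, 163.4], [244.8, 168.2], [269.8, 158.7]]
31 [[269.8, 134.9], [254.9, 159.0], [242.2, 163.8], [267.2, 154.5]]
256 [39, 36, 35, 35, 34, 37, 46, 58, 69, 75, 77, 78, 80, 80, 79, 79, 79, 77, 77, 77, 77, 80, 85, 89, 93, 96, 97, 99, 100, 99, 98, 98, 97, 96, 96, 96, 96, 96, 96, 96, 96, 95, 94, 92, 85, 74, 65, 62, 64, 67, 68, 69, 70, 75, 86, 99, 110, 115, 116, 117, 118, 117, 117, 117, 117]
262 [133, 141, 146, 150, 152, 152, 151, 151, 151, 150, 150, 150, 150, 147, 138, 120, 108, 115, 125, 119, 106, 99, 97, 97, 97, 97, 97, 97, 97, 97, 97, 96, 95, 95, 95, 95, 95, 96, 95, 95, 94, 89, 79, 68, 59, 55, 56, 60, 65, 67, 69, 68, 68, 69, 70, 71, 73, 80, 92, 104, 112, 115, 116, 116, 116]
266 [152, 153, 153, 153, 152, 152, 152, 152, 153, 154, 154, 152, 146, 130, 114, 119, 136, 138, 121, 106, 100, 99, 99, 99, 97, 97, 97, 97, 96, 96, 95, 94, 95, 95, 94, 94, 95, 95, 94, 90, 79, 68, 59, 56, 55, 56, 56, 56, 59, 64, 67, 69, 69, 69, 69, 69, 68, 68, 72, 80, 91, 104, 113, 116, 116]
```

Lean is about 24° and the bottom edge has not moved. Continuing.

>>> play_rows([
  {"translation": [-0.006, 0, 0.003], "spin": 0},
  {"translation": [-0.006, 0, 0.0035], "spin": 0},
  {"translation": [-0.0055, 0, 0.004], "spin": 0},
  {"translation": [-0.0055, 0, 0.004], "spin": 0},
  {"translation": [0, 0, 0], "spin": 0},
])

```text
time: 16.85
tool_pos: [0.6698, -0.0082, 0.1558]
tcp_rot: [2.231, 2.207, 0.004]
wrist_force: [1.8, -2.4, 5.1]
width: 0.71
```

>>> play_rows([
  {"translation": [-0.005, 0, 0.0045], "spin": 0},
  {"translation": [-0.005, 0, 0.005], "spin": 0},
  {"translation": [-0.004, 0, 0.005], "spin": 0},
  {"translation": [-0.004, 0, 0.0055], "spin": 0},
  {"translation": [0, 0, 0], "spin": 0},
])

```text
time: 17.35
tool_pos: [0.6662, -0.0252, 0.132]
tcp_rot: [-2.231, -2.208, 0.004]
wrist_force: [0.5, -0.9, -0.4]
width: 0.714
```

Run:
```python
from h import *
s=grab("side","s14");t=grab("top","t14");st=bot.read_state();print(st["tool_pos"].round(4),st["wrist_force"].round(1),st["width"])
y0=st["tool_pos"][1];g=cv2.GaussianBlur(cv2.cvtColor(s,6),(3,3),0)
for th in(45,50,55,60):
    a=np.radians(th);y,z=y0,st["tool_pos"][2]+.006
    f=lambda x,d:[x,y+d*np.sin(a),z-d*np.cos(a)]
    print(th,proj("side",[f(.669,-.006),f(.637,-.006),f(.701,-.006),f(.669,.094),f(.637,.094),f(.701,.094)]).round(1).tolist())
for u in (256,262,268,274): print(u,g[125:195,u].tolist())
```

```text
[ 0.6665 -0.0247  0.133 ] [-0.5  0.   0.3] 0.713291615465148
45 [[281.5, 162.6], [267.6, 168.0], [294.8, 157.3], [260.4, 173.3], [247.8, 178.3], [272.6, 168.5]]
50 [[281.6, 162.8], [267.7, 168.3], [294.9, 157.6], [259.0, 169.8], [246.4, 174.7], [271.2, 165.0]]
55 [[281.7, 163.1], [267.8, 168.5], [295.0, 157.8], [257.8, 166.2], [245.1, 171.1], [270.0, 161.5]]
60 [[281.8, 163.3], [267.9, 168.8], [295.1, 158.1], [256.6, 162.6], [243.9, 167.4], [268.9, 157.9]]
256 [97, 77, 60, 48, 40, 35, 34, 33, 33, 34, 34, 35, 36, 36, 35, 35, 34, 32, 33, 35, 33, 31, 30, 31, 32, 33, 33, 34, 37, 44, 54, 66, 72, 64, 49, 37, 31, 30, 31, 30, 28, 27, 30, 40, 58, 72, 71, 63, 57, 56, 58, 62, 68, 74, 82, 94, 105, 112, 115, 117, 117, 117, 117, 118, 117, 118, 118, 118, 118, 118]
262 [60, 59, 69, 83, 95, 96, 87, 74, 62, 54, 49, 47, 49, 50, 49, 45, 40, 35, 35, 36, 36, 40, 44, 46, 43, 37, 35, 34, 33, 33, 32, 31, 31, 31, 31, 32, 31, 30, 30, 31, 32, 33, 32, 34, 45, 60, 69, 66, 59, 55, 54, 54, 55, 58, 62, 66, 70, 75, 85, 97, 107, 113, 116, 117, 117, 117, 117, 117, 117, 118]
268 [36, 35, 34, 33, 31, 29, 28, 32, 46, 66, 81, 81, 69, 56, 48, 45, 45, 47, 51, 52, 51, 48, 43, 38, 35, 35, 35, 37, 39, 41, 47, 58, 71, 81, 85, 88, 90, 90, 90, 91, 90, 90, 90, 89, 89, 87, 83, 75, 65, 58, 54, 53, 53, 53, 55, 55, 56, 57, 59, 63, 67, 72, 80, 93, 107, 115, 118, 118, 118, 117]
274 [34, 33, 33, 33, 34, 36, 37, 37, 36, 37, 40, 43, 43, 39, 34, 32, 32, 36, 41, 52, 71, 92, 103, 103, 100, 99, 99, 99, 94, 81, 60, 40, 30, 27, 28, 27, 26, 27, 31, 41, 62, 85, 95, 88, 72, 60, 55, 54, 55, 55, 54, 54, 55, 56, 56, 55, 56, 56, 58, 61, 64, 68, 70, 70, 70, 71, 72, 74, 77, 80]
```

It's still gripped (width 0.71), the lean is about 52-56° with the graphite showing on top. Pressing on down.

>>> play_rows([
  {"translation": [-0.002, 0, 0.005], "spin": 0},
  {"translation": [-0.002, 0, 0.005], "spin": 0},
  {"translation": [-0.002, 0, 0.005], "spin": 0},
  {"translation": [0, 0, 0], "spin": 0},
])

```text
time: 17.85
tool_pos: [0.667, -0.0311, 0.1179]
tcp_rot: [-2.232, -2.209, 0.002]
wrist_force: [0.4, 0.3, -0.1]
width: 0.714
```

>>> play_rows([
  {"translation": [-0.001, 0, 0.005], "spin": 0},
  {"translation": [-0.001, 0, 0.005], "spin": 0},
  {"translation": [-0.001, 0, 0.005], "spin": 0},
  {"translation": [0, 0, 0], "spin": 0},
])

```text
time: 18.25
tool_pos: [0.6667, -0.0339, 0.1028]
tcp_rot: [-2.231, -2.209, 0.003]
wrist_force: [-0.5, 0.4, -0.4]
width: 0.602
```

The opening went to 0.60, so the pad has left the tips, probably dropping the last few millimetres. I'll open, raise and move away to measure it.

>>> play_rows([
  {"translation": [0, 0, 0], "spin": 0},
  {"translation": [0, 0, 0], "spin": 0},
  {"translation": [0, 0, 0], "spin": 0},
  {"translation": [0, 0, -0.02], "spin": 0},
  {"translation": [0, 0, -0.03], "spin": 0},
], jaw=0.8)

```text
time: 18.75
tool_pos: [0.6658, -0.0337, 0.1522]
tcp_rot: [-2.229, -2.208, 0.005]
wrist_force: [-0.1, -0.1, 0.3]
width: 0.899
```

>>> play_rows([
  {"translation": [0, 0, -0.04], "spin": 0},
  {"translation": [-0.04, 0, -0.03], "spin": 0},
  {"translation": [-0.05, 0, 0], "spin": 0},
  {"translation": [-0.05, 0, 0], "spin": 0},
  {"translation": [-0.05, 0, 0], "spin": 0},
])

```text
time: 19.25
tool_pos: [0.6661, -0.2254, 0.2256]
tcp_rot: [2.23, 2.21, 0.001]
wrist_force: [0.9, 0.4, 0.4]
width: 0.902
```

>>> play_rows([
  {"translation": [-0.05, 0, 0], "spin": 0},
  {"translation": [-0.05, 0, 0], "spin": 0},
  {"translation": [-0.05, 0, 0], "spin": 0},
  {"translation": [-0.05, 0, 0], "spin": 0},
  {"translation": [0, 0, 0], "spin": 0},
])

```text
time: 19.75
tool_pos: [0.6621, -0.4312, 0.2235]
tcp_rot: [2.238, 2.202, -0.004]
wrist_force: [-0.5, 0.2, -1.0]
width: 0.902
```

Run:
```python
from h import *
t=grab("top","t15");s=grab("side","s15")
g=cv2.cvtColor(t,6);m=(g<45).astype(np.uint8);m[:,:195]=0;m[:,305:]=0;m[:115]=0;m[310:]=0
for c in cv2.findContours(m,0,2)[0]:
    if cv2.contourArea(c)>150: print("dark",cv2.contourArea(c),cv2.boundingRect(c),cv2.minAreaRect(np.float32(ray("top",c[:,0],.096)[:,:2]*1000)))
m=(g>130).astype(np.uint8);m[:,:195]=0;m[:,305:]=0;m[:110]=0;m[310:]=0
for c in cv2.findContours(m,0,2)[0]:
    if cv2.contourArea(c)>20: print("bright",cv2.contourArea(c),cv2.boundingRect(c),cv2.minAreaRect(np.float32(ray("top",c[:,0],.096)[:,:2]*1000)))
for v in range(115,200,6): print(v,g[v,192:320:4].tolist())
```

```text
dark 1742.0 (215, 150, 58, 40) ((648.0447387695312, 13.86263656616211), (100.58811950683594, 63.83430099487305), 85.26318359375)
bright 930.0 (229, 250, 32, 33) ((472.3592224121094, 7.253755569458008), (56.805606842041016, 56.56822967529297), 3.688687562942505)
bright 1187.0 (221, 193, 40, 40) ((568.4989013671875, 17.720626831054688), (71.24217987060547, 71.08179473876953), 46.574642181396484)
115 [119, 117, 105, 105, 100, 102, 102, 102, 104, 102, 106, 107, 115, 105, 116, 113, 111, 122, 117, 125, 123, 126, 118, 105, 106, 106, 106, 105, 104, 105, 73, 74]
121 [118, 119, 103, 102, 90, 83, 84, 89, 98, 99, 93, 94, 97, 103, 100, 106, 105, 102, 109, 106, 106, 108, 107, 110, 107, 105, 105, 105, 104, 105, 82, 74]
127 [116, 118, 101, 99, 89, 88, 88, 88, 89, 87, 87, 87, 88, 87, 88, 88, 86, 87, 88, 86, 87, 87, 86, 86, 86, 86, 75, 66, 64, 91, 57, 73]
133 [118, 117, 100, 97, 89, 88, 88, 88, 87, 88, 88, 87, 87, 87, 87, 87, 88, 87, 87, 87, 87, 87, 86, 86, 80, 75, 75, 68, 53, 53, 53, 73]
139 [117, 118, 103, 104, 90, 90, 89, 89, 89, 89, 89, 89, 88, 88, 88, 88, 87, 87, 88, 88, 88, 87, 84, 76, 75, 75, 7
[... 698 characters left out ...]
 74, 117]
175 [118, 107, 99, 95, 94, 95, 30, 24, 24, 25, 23, 23, 24, 23, 22, 21, 20, 21, 19, 20, 75, 76, 76, 76, 77, 77, 76, 67, 69, 71, 91, 123]
181 [104, 103, 101, 96, 95, 94, 24, 25, 25, 25, 24, 23, 24, 21, 20, 20, 21, 20, 19, 25, 78, 76, 76, 77, 76, 77, 77, 69, 71, 70, 90, 120]
187 [103, 100, 99, 95, 96, 96, 95, 94, 94, 93, 89, 75, 66, 59, 38, 33, 25, 20, 20, 41, 77, 78, 77, 77, 76, 77, 77, 70, 70, 69, 95, 120]
193 [100, 102, 95, 97, 96, 96, 95, 94, 93, 90, 81, 123, 145, 129, 83, 78, 78, 78, 79, 78, 78, 78, 77, 78, 77, 78, 77, 69, 71, 68, 92, 117]
199 [101, 104, 98, 97, 97, 97, 96, 96, 90, 189, 194, 194, 194, 193, 194, 192, 81, 78, 78, 78, 78, 77, 77, 77, 78, 77, 78, 70, 68, 70, 93, 115]
```

Run:
```python
from h import *
a=cv2.imread("pics/t15.png");t=grab("top","t16");print(cv2.absdiff(a,t)[150:195,210:280].max())
s=cv2.cvtColor(cv2.imread("pics/s15.png"),6)
m=(s<35).astype(np.uint8);p=proj("side",[[.648,.014,.096]])[0];print(p)
n,l,st,c=cv2.connectedComponentsWithStats(m);i=l[int(p[1]),int(p[0])]
k=cv2.findContours((l==i).astype(np.uint8),0,2)[0][0]
print(i,st[i],cv2.minAreaRect(np.float32(ray("side",k[:,0],.096)[:,:2]*1000)))
st=bot.read_state();print(st["wrist_force"].round(1),st["time"])
print(bot.finish_job())
```

```text
11
[259.52762258 174.48121218]
1 [238 161  46  32 762] ((647.4549560546875, 11.675983428955078), (93.57998657226562, 58.521568298339844), 84.1286849975586)
[-2.1 -0.   1.1] 19.9
the job is handed in; nothing more can be done
None
```

The oblong pad ended black graphite face up and flat on the slab, but it slid to the bench once along the way. That breaks the "do not let it fall to the bench" condition, so the job may be judged failed.

**What I did:**
1. I gripped the pad across its width and slid it about 40 mm out over the left long edge. I then regripped the overhang with the fingertips just below it.
2. I tilted the pad by hooking its long end under the slab's edge and lifting.
3. While I was swinging it past vertical against the edge, it slipped out of the fingertips. It came to rest standing on its end on the bench, leaning on the slab's side.
4. I regripped it there by its top end, stood it on the slab and swung it down about its lower edge. It slipped from the tips again near the end, so it dropped the last bit onto the slab.

**Last checks, at 19.9 s when I handed in:**
- **Oblong pad, top camera:** it measures 100.6 x 63.8 mm at the height of a flat pad, centred at world (0.648, 0.014). That is well inside the slab edges and about 8 mm clear of the round pad. Two pictures in a row show it at rest.
- **Oblong pad, side camera:** the centre agrees to about 2 mm, but the outline reads smaller (94 x 59 mm). I put that down to the strict darkness threshold.
- **Round and square pads:** they are within 1 mm of where they started, which is within measuring error.
- **Robot:** it was well clear of everything, and the highest wrist force I read was under 10 N.

The 12-picture viewing limit was used up, so these final checks are numerical only. I did not see the final state by eye.

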